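# Post the optic case through the dust flap of the transfer chute

## Robot

A 6-joint arm with a two-finger parallel gripper is mounted at the origin on the work surface. World frame = base frame: x ahead of the robot, y to its left, z up, the work surface at z = 0. Lengths are in mm, angles in rad, forces in N, time in s.
With the tool pointing down it reaches from about 350 to 975 mm from the base axis. Payload 7.1 kg.
Tool frame: the origin (TCP) lies midway between the tips of the shut fingers; the grasp point (between the pads) lies 19 mm behind it (ctrl.hold_point_z is the distance from the TCP to the grasp point, in mm); z points along the fingers, y is the direction in which the jaws open and shut (so a half turn about z gives the same grasp; the last joint's range is limited). The gripper opens to 88 mm and grips with 3 to 60 N. Pads are 20 mm wide; open, the fingers measure 115 mm over their backs; the gripper's body (75 mm by 178 mm) begins 61 mm behind the grasp point.
Start: joints at [-0.019, 0.423, 1.63, -0, 1.089, -0.019], TCP at [624.984, 0.026, 196.975] pointing down, gripper open.
Joint ranges: [-3, 3], [-0.9, 2.11], [0.09, 2.58], [-1.31, 4.45], [0.11, 2.69], [-2.54, 2.54]. Speed limits (rad/s): [2.39, 2.39, 3.01, 3.14, 3.14, 3.14].

## Interface

Orientations are given as a rotation vector (axis times angle).
In Python, from workcell import ctrl, eyes gives the robot as it stands.
- The arm moves only by the tool move_arm, never from a script. Its argument "deltas" is a list of rows, each a list of 6 numbers: the shift along the tool's x, y, z in mm, then the turn, a rotation vector about the tool's x, y, z in rad. A call has 1 to 5 rows; each row shifts and turns the pose as measured when the row begins, along the tool's axes as they then stand; what a row does not reach is not made up. A row lasts 1/12 s, in which the tool goes at most 41.7 mm and 7.16 degrees, less where a joint would pass 70% of its speed; a pose out of reach is approached as far as the arm can. A call is refused whole if a number of a shift passes 41.7 or a number of a turn 0.125, either way. A call with a gripper value outside its range is refused whole. "hand" is the closure, from -1 (fully open) to 1 (shut), set as the call begins (left out, the last holds). The fingers move at their own pace and stop on an object; the grip force is fixed at half the most. Time passes only in rows, so rows that do not move let the fingers close. It gives the time, the measured TCP pose, the force and the opening at its end, in the units of the state.
- ctrl.get_obs(): the state, without advancing time (a new reading comes with each control period).
- eyes.get_image(name): name is "scene" or "side" or "wrist"; returns a dict with "frame" (384x512x3 uint8, red, green, blue), "range_z" (384x512 float32, mm along the optical axis (not along the pixel's ray), 0 where there is no reading), "fx", "fy", "cx", "cy" (pixels), "cam_to_world" (4x4, takes a point from camera to world coordinates). Camera axes: x right, y down, z forward; pixel columns grow to the right and rows downward; lengths in mm; the calibration is good to about 2 mm. The wrist camera is an equidistant fisheye: a pixel r from the principal point sees the ray r / f radians off the axis. A picture is of the moment at which its call begins.
- ctrl.close_job(): hands the job in, once; it reports no verdict.
The state is a dict: "t": time; "qpos": joint angles; "qvel": joint speeds; "joint_torque": joint torques, N m; "ee_pos": TCP position; "orientation": TCP orientation; "ft_force": force on the tool from outside, world axes, zero at the start; "moment": the same for the moment, N m; "width": finger opening in mm.
Only numpy, scipy, OpenCV 4.12 (cv2) and the standard library are available. Lean on these libraries where they do the work, as an engineer would, in place of code of your own. Each camera call takes 0.05 s, during which the arm holds its last target.

## Task

Send the closed optic case down the transfer chute: with the fingertips behind it, push it along the shelf and through the hanging dust flap until it slides away down the chute to the end stop, then draw the hand back out so that the flap falls shut behind it. Only push the case, do not pick it up or tip it over, and leave the post, the post holder and the clamp beside the chute as they stand.

Things in the scene. Friction and masses are not known exactly. Their poses are not given: they have to be found in the camera images.
- chute: Transfer chute, aluminium and black frame, fixed to the table in a new place and direction each time. Origin on the table below the middle of its port; +x is the way the case travels (level; 57 to 80 degrees left of straight ahead), z up. Shelf: flat, open above, top 95 mm over the table, x -220 to +60, 120 wide. Behind the port a clear closed hood 142 wide, to x = 238, top 186 mm over the table.
- port (a point): Shelf top in the middle of the port (chute x = 0, y = 0, z = 95 mm; axes as the chute's). Port: doorway in a 4 mm upright sheet with its outer face at x = 0, 84 mm wide, lintel underside 75 mm above the shelf. An upright hand cannot get in under the lintel; one leaning 30 to 45 degrees, fingertips forward along +x and low behind the case, reaches 30 mm in.
- funnel (a point): Shelf top, centre line, where the funnel ends (chute x = -40 mm, y = 0). Two guide strips 10 mm tall and 4 mm thick, mirrored left and right, funnel in from 104 mm apart at x = -100 to 66 mm apart at x = -40, then run parallel through the port; they straighten the case as it is pushed.
- edge (a point): Edge where the shelf ends and the smooth slide begins (chute x = +60 mm, y = 0, shelf height). The slide goes down at 28 degrees for 167 mm to a rubber end stop. Once the case's middle is past this edge (its rear face 20 to 30 mm inside the port) it tips and slides down by itself, and the flap comes down on the fingers behind it.
- flap (a joint): Angle of the dust flap, rad: 0 hanging shut, grows as its lower edge swings in along the chute's +x, at most 1.45. Steel sheet 96 wide, 79 tall, 100 g, hung 82 mm above the shelf, 8 mm inside the port's outer face; lower edge 3 mm over the shelf. Opens inward only, yields to under 1 N, falls shut by its weight within 1 s when free. The case under it holds it at about 0.85.
- case: Closed flat box for a mirror, grey plastic, round pad on the lid, 80 long (its x) x 60 wide x 30 mm tall, about 0.18 kg, slippery on the shelf. Origin: centre of its underside; +x is its leading end. Starts on the shelf before the funnel, up to 10 mm off the centre line and 0.15 rad askew. Lying at the end stop its origin is at about chute x = 171 mm, z = 35 mm.
- post: Bare steel post, 12.7 mm across and 75 mm tall, standing loose on the table beside the chute; leave it. Origin: centre of its foot.
- holder: Black post holder, 25 mm across with a 32 mm foot, 75 mm tall, standing loose on the table beside the chute; leave it. Origin: centre of its foot.
- clamp: Black fork clamp with a steel washer on it, 75 x 30 mm, 16 mm tall, lying loose on the table beside the chute; leave it. Origin: near its middle, on the underside.
Mind the look-alikes: they are no part of the job. What is meant by the case is not orange, and is the larger of those in its own colour.

How it is judged:
By the outcome, as a careful person would: the job done as asked, in the order asked, and still so for the second after the job is handed in, with the robot touching nothing.
It also fails if it takes over 35 s, if anything falls off the work surface, if the arm or the gripper's body presses on something with over 40 N, if the wrist force passes 120 N, or if a joint passes its speed limit or range.

## Working session

There is one attempt and no reset: what is moved stays moved. The work goes in short steps, Python scripts to look and compute and a tool call to move; the robot and the scene stay as the last step left them, time stands still between calls to the robot, and variables do not carry over. Pictures are saved under pics/ and viewed, and the job is handed in when it is done.

Besides the shell and the picture viewer there is one more tool, called after "Request:" as name(argument=value, ...) on one line, values as JSON. move_arm: Moves the arm, as the interface text tells. Its arguments: {"type":"object","properties":{"deltas":{"type":"array"},"hand":{"type":"number"}},"required":["deltas"]}

```bash
ls; mkdir -p pics; python3 - <<'E'
from workcell import ctrl, eyes
import cv2,pickle
d={}
for n in("scene","side","wrist"):
    i=eyes.get_image(n);d[n]=i
    cv2.imwrite(f"pics/{n}0.png",i["frame"][:,:,::-1])
    print(n,i["fx"],i["cx"],i["cy"],i["cam_to_world"])
pickle.dump(d,open("d0.pkl","wb"))
print(ctrl.get_obs())
E
```

```text
pics
scene 346.58578984075916 256.75737340866885 187.38207630281812 [[-3.20659828e-01  5.46136484e-01 -7.73894189e-01  1.04950051e+03]
 [ 9.47026939e-01  2.00218448e-01 -2.51102669e-01  1.00974176e+02]
 [ 1.78115650e-02 -8.13417183e-01 -5.81407976e-01  5.04933718e+02]
 [ 0.00000000e+00  0.00000000e+00  0.00000000e+00  1.00000000e+00]]
side 499.9689689510205 250.98759585797103 189.91603068706877 [[ 7.24220464e-01 -4.69036883e-01  5.05479101e-01  1.14460924e+02]
 [-6.89486351e-01 -5.03862916e-01  5.20317916e-01 -4.85300321e+02]
 [ 1.06438801e-02 -7.25345824e-01 -6.88302364e-01  6.85520810e+02]
 [ 0.00000000e+00  0.00000000e+00  0.00000000e+00  1.00000000e+00]]
wrist 297.3186396354542 250.27062350607238 192.46233207642143 [[ 9.99999895e-01 -3.66692414e-04  2.74070116e-04  6.24400401e+02]
 [-2.84686372e-04 -9.66944062e-01 -2.54988433e-01  6.99416440e+01]
 [ 3.58512795e-04  2.54988328e-01 -9.66944065e-01  3.83981293e+02]
 [ 0.00000000e+00  0.00000000e+00  0.00000000e+00  1.00000000e+00]]
{'t': 0.15, 'qpos': array([-1.89973126e-02,  4.23671135e-01,  1.63048672e+00,  7.83035690e-06,
        1.08858546e+00, -1.89950798e-02]), 'qvel': array([-0.00072413, -0.00156471, -0.00376221, -0.00087074, -0.00030063,
       -0.00028955]), 'joint_torque': array([ 9.52650989e-04, -5.44981134e+01, -2.73919362e+01,  6.45430083e-02,
        2.04369903e-02, -3.19723256e-05]), 'ee_pos': array([6.24553409e+02, 3.82106697e-02, 1.96387534e+02]), 'orientation': array([-2.22085825e+00, -2.22084522e+00,  1.24538444e-03]), 'ft_force': array([ 0.03879636, -1.20002005, -0.06430626]), 'moment': array([ 0.01698359,  0.01621784, -0.01674926]), 'width': 87.9088500860455}
```

View pics/scene0.png

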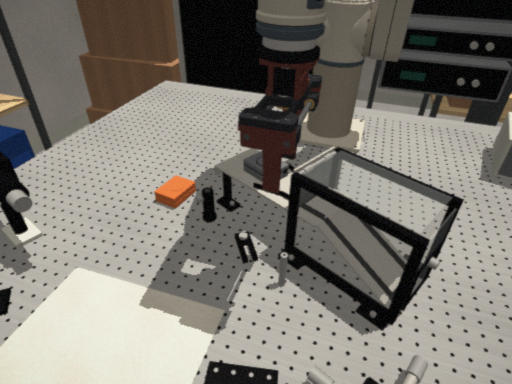

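View pics/side0.png

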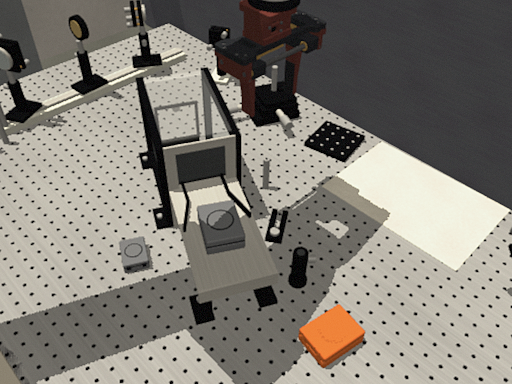

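View pics/wrist0.png

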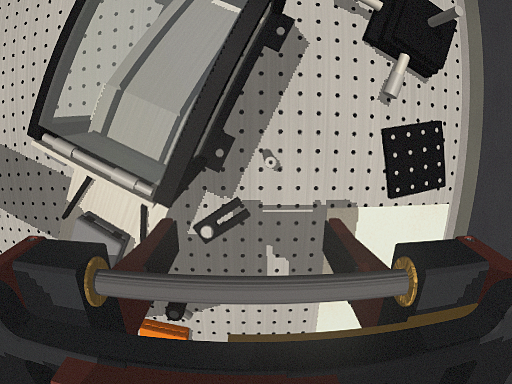

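Candidates in the side view are the grey box on the shelf at (220,226), a small grey box on the table at (134,253) and an orange box at (332,335). By the description the case is the larger grey one, on the shelf. I'll check it in a close crop.

```bash
python3 - <<'E'
import cv2,pickle
d=pickle.load(open("d0.pkl","rb"))
f=d["side"]["frame"][120:330,110:310,::-1]
f=cv2.resize(f,None,fx=2.85,fy=2.85,interpolation=cv2.INTER_CUBIC)
cv2.imwrite("pics/crop1.png",f);print(f.shape)
E
```

```text
(598, 570, 3)
```

View pics/crop1.png

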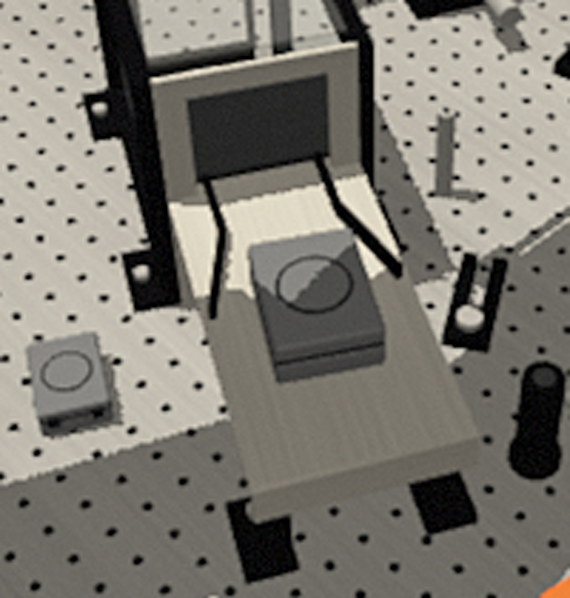

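The crop shows the large grey case with its round pad in front of the funnel strips, and the small grey look-alike at crop (68,380) on the table. Next I'll get the geometry from depth.

```bash
cat > h.py <<'E'
import numpy as np,cv2
def pts(i):
    r=i["range_z"];v,u=np.mgrid[:r.shape[0],:r.shape[1]]
    p=np.stack([(u-i["cx"])/i["fx"]*r,(v-i["cy"])/i["fy"]*r,r,np.ones_like(r)],-1)@i["cam_to_world"].T
    p[r==0]=np.nan
    return p[...,:3]
def pix(i,u,v,z):
    M=i["cam_to_world"];d=M[:3,:3]@[(u-i["cx"])/i["fx"],(v-i["cy"])/i["fy"],1];o=M[:3,3]
    return o+d*(z-o[2])/d[2]
def comp(i,lo,hi,seed):
    p=pts(i);m=((p[...,2]>lo)&(p[...,2]<hi)).astype(np.uint8)
    n,l=cv2.connectedComponents(m)
    return p[l==l[seed[1],seed[0]]],m
E
python3 - <<'E'
import pickle,numpy as np,cv2
from h import *
d=pickle.load(open("d0.pkl","rb"));i=d["side"]
p=pts(i)
for s in((218,215),(230,262),(240,270),(190,205),(150,140),(170,280)):print(s,p[s[1],s[0]].round(1))
c,_=comp(i,117,133,(218,215));print(len(c),np.median(c,0),cv2.minAreaRect(c[:,:2].astype(np.float32)))
c,_=comp(i,88,101,(230,272));print(len(c),np.median(c,0))
# pixel readings from crop (u=110+x/2.85, v=120+y/2.85)
f=lambda x,y,z:pix(i,110+x/2.85-.3,120+y/2.85-.3,z).round(1)
for n,x,y,z in[("shelf rear L",252,492,95),("shelf rear R",478,437,95),("case lid rearR",384,332,125),("lid rearL",275,350,125),("lid frL",250,243,125),("lid frR",350,231,125),
 ("strip L outer",213,315,105),("strip R outer",400,270,105),("strip L in",221,235,105),("strip R in",340,208,105),("strip L port",207,182,105),("strip R port",318,155,105)]:print(n,f(x,y,z))
E
```

```text
(218, 215) [449.1 -68.7 126.4]
(230, 262) [ 418.1 -130.1   94.2]
(240, 270) [ 418.7 -151.4   94.7]
(190, 205) [448.7   3.3  95.5]
(150, 140) [540.1 258.9  37.6]
(170, 280) [368.9 -31.9  -2.1]
1591 [442.98978252 -80.38656191 124.29500667] ((445.8802490234375, -75.53297424316406), (81.6429214477539, 60.30921936035156), 61.45411682128906)
5965 [ 433.31307378 -106.00236893   94.3808979 ]
shelf rear L [ 349. -140.   95.]
shelf rear R [ 454.7 -193.    95. ]
case lid rearR [ 450.2 -127.2  125. ]
lid rearL [400.9 -97.9 125. ]
lid frL [440.5 -29.  125. ]
lid frR [487.3 -59.7 125. ]
strip L outer [402.5 -41.9 105. ]
strip R outer [500.3 -86.8 105. ]
strip L in [444.1   3.7 105. ]
strip R in [509.2 -26.2 105. ]
strip L port [465.9  44.8 105. ]
strip R port [530.5  17.9 105. ]
```

```bash
python3 - <<'E'
import pickle,numpy as np,cv2
from h import *
d=pickle.load(open("d0.pkl","rb"));i=d["side"]
p=pts(i).reshape(-1,3)
for th in (64,):
  a=np.radians(th);X=np.array([np.cos(a),np.sin(a)]);Y=np.array([-X[1],X[0]]);P=np.array([498.2,31.3])
q=(p[:,:2]-P)@np.stack([X,Y],1)
# sheet
for lo,hi,ym in((173,182,60),(110,165,80)):
  m=(abs(q[:,0])<15)&(abs(q[:,1])<ym)&(p[:,2]>lo)&(p[:,2]<hi)&((abs(q[:,1])>46)|(lo>170))
  s=np.polyfit(q[m,1],q[m,0],1);r=q[m,0]-np.polyval(s,q[m,1]);k=abs(r)<3*np.median(abs(r))+.1
  print("sheet",m.sum(),np.polyfit(q[m,1][k],q[m,0][k],1),q[m,1].min(),q[m,1].max())
# shelf edges per x bin
m=(abs(p[:,2]-94.4)<4)
for x in range(-220,-20,20):
  k=m&(abs(q[:,0]-x)<10)&(abs(q[:,1])<75)
  print(x,k.sum(),q[k,1].min().round(1),q[k,1].max().round(1))
k=m&(abs(q[:,1])<50)&(q[:,0]<-190);print("rear",[ (y,q[k&(abs(q[:,1]-y)<6),0].min().round(1)) for y in(-45,-30,-15,0,15,30,45)])
k=(p[:,2]>117)&(p[:,2]<133)&(abs(q[:,1])<50)&(q[:,0]<-60)
print(cv2.minAreaRect(q[k].astype(np.float32)))
E
```

```text
sheet 321 [-0.00171838  1.02186004] -59.073503602786936 59.88451234936468
sheet 743 [2.65220368e-03 2.71235165e+00] -70.63083876337615 71.24701319615647
-220 567 -59.5 60.3
-200 906 -59.8 60.2
-180 847 -60.1 60.3
-160 715 -60.4 60.3
-140 357 -60.0 60.3
-120 331 -60.0 60.1
-100 301 -59.9 60.1
-80 230 -59.8 60.2
-60 247 -59.6 60.1
-40 517 -60.5 60.1
rear [(-45, np.float64(-220.4)), (-30, np.float64(-220.2)), (-15, np.float64(-220.9)), (0, np.float64(-220.5)), (15, np.float64(-220.4)), (30, np.float64(-220.9)), (45, np.float64(-220.7))]
((-118.9563217163086, 0.19219970703125), (60.309226989746094, 81.64291381835938), 87.45413208007812)
```

```bash
cat > go.py <<'E'
import sys,numpy as np
from scipy.spatial.transform import Rotation as R,Slerp
from workcell import ctrl
A=np.radians(64);X=np.array([np.cos(A),np.sin(A),0]);Y=np.array([-X[1],X[0],0]);Z=np.array([0,0,1.]);P=np.array([498.2,31.3,0])
def rot(t):
    t=np.radians(t);x=np.cos(t)*X+np.sin(t)*Z;z=np.sin(t)*X-np.cos(t)*Z
    return R.from_matrix(np.stack([x,np.cross(z,x),z],1))
def where():
    o=ctrl.get_obs();d=o["ee_pos"]-P;r=R.from_rotvec(o["orientation"])
    print("t %.2f chute"%o["t"],np.round([d@X,d@Y,d[2]],1),"zaxis(chute)",np.round([r.as_matrix()[:,2]@v for v in(X,Y,Z)],3),"y",np.round([r.as_matrix()[:,1]@v for v in(X,Y,Z)],3),"F",np.round([o["ft_force"]@v for v in(X,Y,Z)],1),"q",o["qpos"].round(2),"w",round(o["width"],1))
    return o["ee_pos"],r
if __name__=="__main__":
    p,r=where()
    if len(sys.argv)>1:
        x,y,z,t,n=map(float,sys.argv[1:6]);n=int(n);tp=P+x*X+y*Y+z*Z;tr=rot(t)
        sl=Slerp([0,1],R.concatenate([r,tr]))
        for k in range(n):
            r0=sl(k/n);r1=sl((k+1)/n)
            print("[",*[f"{v:.1f}," for v in r0.inv().apply((tp-p)/n)],*[f"{v:.3f}," for v in (r0.inv()*r1).as_rotvec()],"],")
E
python3 go.py -190 0 230 0 11
```

```text
t 0.15 chute [  27.3 -127.3  196.4] zaxis(chute) [-0.     0.001 -1.   ] y [ 0.438 -0.899 -0.001] F [-1.1 -0.6 -0.1] q [-0.02  0.42  1.63  0.    1.09 -0.02] w 87.9
[ -12.7, -19.1, -3.0, -0.000, 0.000, 0.041, ],
[ -13.5, -18.5, -3.0, -0.000, 0.000, 0.041, ],
[ -14.2, -18.0, -3.0, -0.000, 0.000, 0.041, ],
[ -14.9, -17.3, -3.0, -0.000, 0.000, 0.041, ],
[ -15.6, -16.7, -3.0, -0.000, 0.000, 0.041, ],
[ -16.3, -16.1, -3.0, -0.000, 0.000, 0.041, ],
[ -17.0, -15.4, -3.0, -0.000, 0.000, 0.041, ],
[ -17.6, -14.7, -3.0, -0.000, 0.000, 0.041, ],
[ -18.2, -13.9, -3.1, -0.000, 0.000, 0.041, ],
[ -18.7, -13.2, -3.1, -0.000, 0.000, 0.041, ],
[ -19.3, -12.4, -3.1, -0.000, 0.000, 0.041, ],
```

Request:
move_arm(deltas=[[-13, -19, -6, 0, 0, 0.04], [-13.5, -18.5, -6, 0, 0, 0.04], [-14, -18, -5, 0, 0, 0.04], [-15, -17, -4, 0, 0, 0.04], [-15.5, -16.5, -4, 0, 0, 0.04]], hand=0.55)

```text
t: 0.57
ee_pos: [528.1, -63.2, 219.1]
orientation: [-2.433, -1.982, 0.004]
ft_force: [0.7, 0.5, -0.0]
width: 58.2
```

Request:
move_arm(deltas=[[-16, -16, -3, 0, 0, 0.04], [-17, -15.5, -3, 0, 0, 0.04], [-17.5, -15, -3, 0, 0, 0.04], [-18, -14, -3, 0, 0, 0.04], [-19, -13, -3, 0, 0, 0.04]])

```text
t: 0.98
ee_pos: [426.8, -128.5, 234.4]
orientation: [-2.626, -1.717, 0.007]
ft_force: [0.0, -0.5, -0.2]
width: 24.6
```

```bash
python3 go.py -195 0 180 42 10
```

```text
t 0.98 chute [-174.9   -5.8  234.4] zaxis(chute) [-0.002  0.006 -1.   ] y [ 0.041 -0.999 -0.006] F [-0.4 -0.2 -0.2] q [-0.32  0.11  1.97 -0.    1.07  0.09] w 24.6
[ -2.0, -0.6, 5.4, -0.002, 0.073, 0.004, ],
[ -2.4, -0.6, 5.3, -0.002, 0.073, 0.004, ],
[ -2.8, -0.6, 5.1, -0.002, 0.073, 0.004, ],
[ -3.1, -0.6, 4.9, -0.002, 0.073, 0.004, ],
[ -3.5, -0.6, 4.6, -0.002, 0.073, 0.004, ],
[ -3.8, -0.6, 4.4, -0.002, 0.073, 0.004, ],
[ -4.1, -0.6, 4.1, -0.002, 0.073, 0.004, ],
[ -4.4, -0.6, 3.8, -0.002, 0.073, 0.004, ],
[ -4.7, -0.6, 3.4, -0.002, 0.073, 0.004, ],
[ -4.9, -0.6, 3.1, -0.002, 0.073, 0.004, ],
```

Request:
move_arm(deltas=[[-2, -0.6, 5.4, 0, 0.075, 0.004], [-2.5, -0.6, 5.3, 0, 0.075, 0.004], [-3, -0.6, 5, 0, 0.075, 0.004], [-3, -0.6, 5, 0, 0.075, 0.004], [-3.5, -0.6, 4.6, 0, 0.075, 0.004]])

```text
t: 1.4
ee_pos: [418.8, -136.7, 210.1]
orientation: [-2.44, -1.56, -0.478]
ft_force: [0.0, -0.0, 0.1]
width: 19.8
```

Request:
move_arm(deltas=[[-4, -0.6, 4.4, 0, 0.075, 0.004], [-4, -0.6, 4, 0, 0.075, 0.004], [-4.5, -0.6, 3.8, 0, 0.075, 0.004], [-4.7, -0.6, 3.4, 0, 0.075, 0.004], [-5, -0.6, 3, 0, 0.075, 0.004]])

```text
t: 1.82
ee_pos: [413.0, -146.6, 183.7]
orientation: [-2.193, -1.369, -0.899]
ft_force: [0.1, -0.8, -0.1]
width: 19.6
```

```bash
python3 go.py -200 0 140 42 5
```

```text
t 1.82 chute [-197.2   -1.4  183.7] zaxis(chute) [ 0.702 -0.    -0.712] y [-0.001 -1.    -0.   ] F [-0.6 -0.4 -0.1] q [-0.88  0.38  2.03  0.75  1.23 -0.87] w 19.6
[ -6.5, -0.3, 5.8, 0.000, -0.009, -0.000, ],
[ -6.5, -0.3, 5.9, 0.000, -0.009, -0.000, ],
[ -6.4, -0.3, 6.0, 0.000, -0.009, -0.000, ],
[ -6.4, -0.3, 6.0, 0.000, -0.009, -0.000, ],
[ -6.3, -0.3, 6.1, 0.000, -0.009, -0.000, ],
```

Request:
move_arm(deltas=[[-6.5, -0.3, 6, 0, -0.009, 0], [-6.5, -0.3, 6, 0, -0.009, 0], [-6.5, -0.3, 6, 0, -0.009, 0], [-6.5, -0.3, 6, 0, -0.009, 0], [-6.5, -0.3, 6, 0, -0.009, 0]])

```text
t: 2.23
ee_pos: [409.2, -150.1, 134.5]
orientation: [-2.232, -1.386, -0.847]
ft_force: [-1.0, -0.4, -0.0]
width: 20.1
```

```bash
python3 go.py -195 0 109 42 4; python3 - <<'E'
from workcell import eyes
import cv2
i=eyes.get_image("side")
cv2.imwrite("pics/side1.png",cv2.resize(i["frame"][100:330,90:330,::-1],None,fx=2.5,fy=2.5))
E
```

```text
t 2.23 chute [-202.     0.5  134.5] zaxis(chute) [ 0.665 -0.    -0.747] y [-0.005 -1.    -0.003] F [-0.8  0.7 -0. ] q [-0.87  0.44  2.06  0.74  1.11 -0.91] w 20.1
[ -2.9, 0.1, 5.9, 0.000, 0.001, -0.001, ],
[ -2.9, 0.1, 5.9, 0.000, 0.001, -0.001, ],
[ -2.9, 0.1, 5.9, 0.000, 0.001, -0.001, ],
[ -2.9, 0.1, 5.9, 0.000, 0.001, -0.001, ],
```

View pics/side1.png

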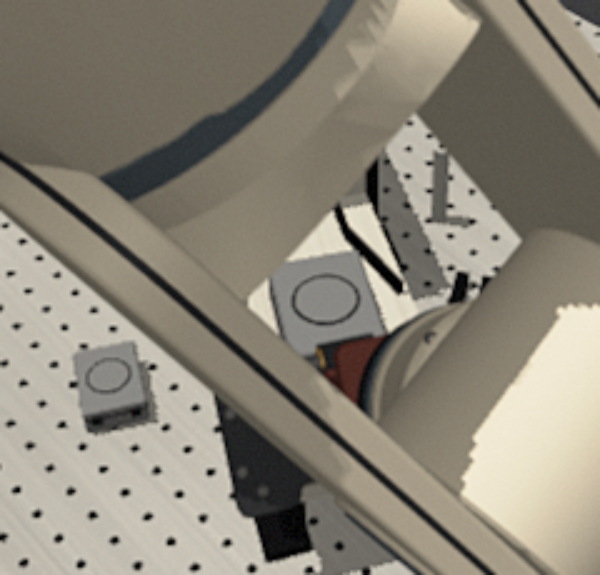

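Request:
move_arm(deltas=[[-3, 0, 6, 0, 0, 0], [-3, 0, 6, 0, 0, 0], [-3, 0, 6, 0, 0, 0], [-2, 0, 4, 0, 0, 0], [0, 0, 0, 0, 0, 0]])

```text
t: 2.7
ee_pos: [412.5, -141.6, 107.9]
orientation: [-2.23, -1.392, -0.844]
ft_force: [-0.4, 0.4, -0.5]
width: 19.6
```

```bash
python3 go.py -165 0 107 42 3; python3 - <<'E'
from workcell import eyes
import cv2
for n in("wrist","scene"):
  i=eyes.get_image(n)
  cv2.imwrite(f"pics/{n}2.png",cv2.resize(i["frame"][:,:,::-1],None,fx=1.5,fy=1.5))
E
```

```text
t 2.70 chute [-193.     1.2  107.9] zaxis(chute) [ 0.663  0.002 -0.748] y [-0.    -1.    -0.003] F [ 0.2  0.6 -0.5] q [-0.85  0.49  2.07  0.78  1.06 -0.96] w 19.6
[ 6.8, 0.4, 6.4, -0.001, 0.003, -0.001, ],
[ 6.8, 0.4, 6.4, -0.001, 0.003, -0.001, ],
[ 6.8, 0.4, 6.4, -0.001, 0.003, -0.001, ],
```

View pics/wrist2.png

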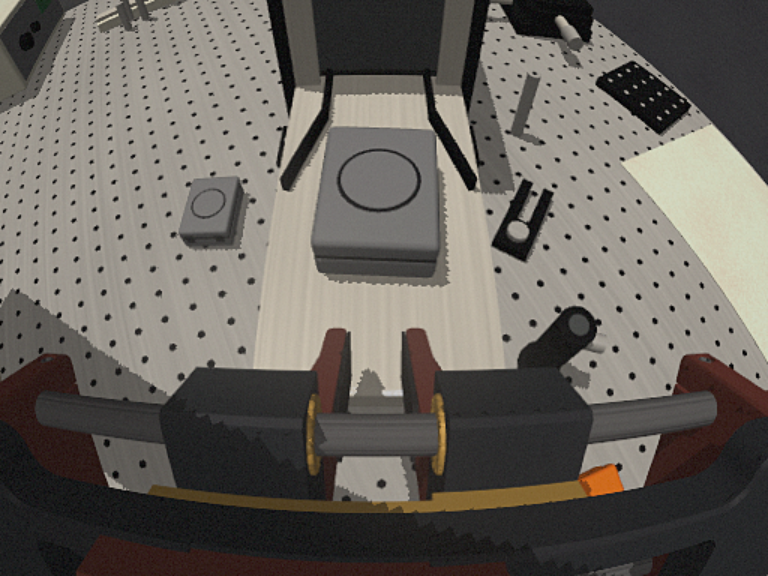

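View pics/scene2.png

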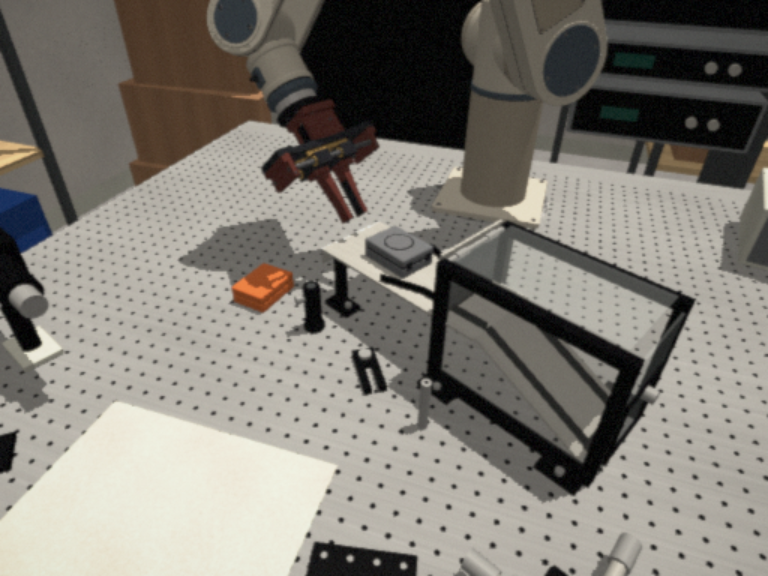

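The fisheye view shows the two fingertips (330,335 and 417,335) centred behind the case at (378,195). The funnel and the flap are straight ahead, and the post, holder and clamp are off to the right. Now I'll push.

Request:
move_arm(deltas=[[3.7, 0.3, 3.3, 0, 0, 0], [4.5, 0.3, 4, 0, 0, 0], [4.5, 0.3, 4, 0, 0, 0], [4.5, 0.2, 4, 0, 0, 0], [4.5, 0.2, 4, 0, 0, 0]])

```text
t: 3.22
ee_pos: [428.3, -115.9, 109.1]
orientation: [-2.234, -1.391, -0.846]
ft_force: [-0.1, 0.0, -0.2]
width: 19.9
```

```bash
python3 go.py -130 0 107 42 6
```

```text
t 3.22 chute [-163.    -1.7  109.1] zaxis(chute) [ 0.663 -0.002 -0.749] y [-0.003 -1.    -0.   ] F [-0.   0.1 -0.2] q [-0.79  0.48  2.09  0.82  1.03 -0.94] w 19.9
[ 3.9, -0.3, 3.9, 0.000, 0.001, -0.000, ],
[ 3.9, -0.3, 3.9, 0.000, 0.001, -0.000, ],
[ 3.9, -0.3, 3.9, 0.000, 0.001, -0.000, ],
[ 3.9, -0.3, 3.9, 0.000, 0.001, -0.000, ],
[ 3.9, -0.3, 3.9, 0.000, 0.001, -0.000, ],
[ 3.8, -0.3, 3.9, 0.000, 0.001, -0.000, ],
```

Request:
move_arm(deltas=[[3.5, -0.4, 3.7, 0, 0, 0], [4, -0.4, 4, 0, 0, 0], [4, -0.3, 4, 0, 0, 0], [4, -0.3, 4, 0, 0, 0], [4, -0.2, 4, 0, 0, 0]])

```text
t: 3.63
ee_pos: [440.5, -87.0, 107.6]
orientation: [-2.233, -1.393, -0.847]
ft_force: [-0.8, -0.5, 2.5]
width: 20.1
```

```bash
python3 go.py -70 0 107.5 42 10; python3 - <<'E'
from workcell import eyes
import cv2
for n in("wrist",):
  i=eyes.get_image(n)
  cv2.imwrite(f"pics/{n}3.png",cv2.resize(i["frame"][:,:,::-1],None,fx=1.5,fy=1.5))
E
```

```text
t 3.63 chute [-131.6    0.   107.6] zaxis(chute) [ 0.663 -0.002 -0.749] y [-0.002 -1.     0.   ] F [-0.8  0.5  2.5] q [-0.72  0.48  2.11  0.87  0.99 -0.92] w 20.1
[ 4.6, -0.0, 4.1, 0.000, 0.001, -0.000, ],
[ 4.6, -0.0, 4.1, 0.000, 0.001, -0.000, ],
[ 4.6, -0.0, 4.1, 0.000, 0.001, -0.000, ],
[ 4.6, -0.0, 4.1, 0.000, 0.001, -0.000, ],
[ 4.6, -0.0, 4.1, 0.000, 0.001, -0.000, ],
[ 4.6, -0.0, 4.1, 0.000, 0.001, -0.000, ],
[ 4.6, -0.0, 4.1, 0.000, 0.001, -0.000, ],
[ 4.6, -0.0, 4.1, 0.000, 0.001, -0.000, ],
[ 4.6, -0.0, 4.1, 0.000, 0.001, -0.000, ],
[ 4.6, 0.0, 4.1, 0.000, 0.001, -0.000, ],
```

View pics/wrist3.png

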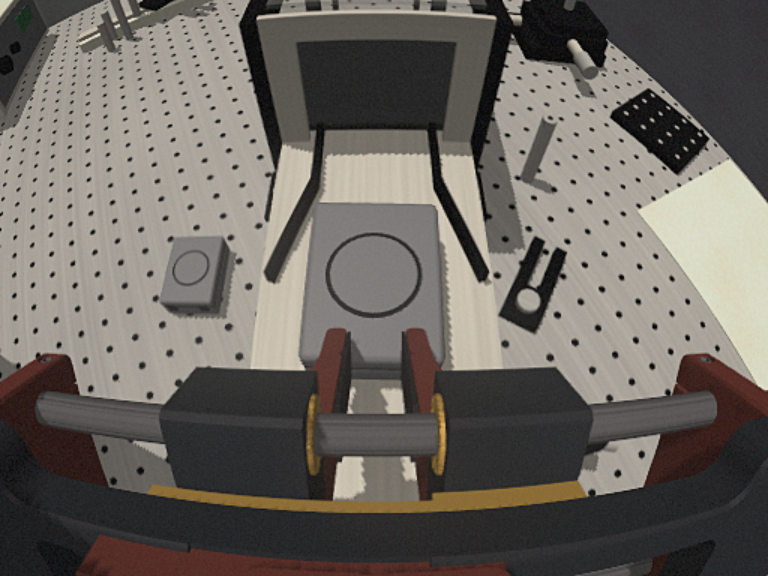

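```bash
python3 - <<'E'
from workcell import eyes,ctrl
from go import *
import cv2
i=eyes.get_image("wrist")
p,r=where()
M=np.linalg.inv(i["cam_to_world"])
def proj(w):
    c=M[:3,:3]@w+M[:3,3];th=np.arctan2(np.hypot(c[0],c[1]),c[2]);k=i["fx"]*th/np.hypot(c[0],c[1])
    return np.round(1.5*np.array([i["cx"]+c[0]*k,i["cy"]+c[1]*k])),c[2]
for n,o in(("tcp",(0,0,0)),("front",(10,15,0)),("back",(-10,15,0))):print(n,proj(p+r.apply(o)))
# depth map to world (equidistant), chute coords
z=i["range_z"];v,u=np.mgrid[:384,:512];a=(u-i["cx"]);b=(v-i["cy"]);rr=np.hypot(a,b)+1e-9;th=rr/i["fx"]
c=np.stack([z*np.tan(th)*a/rr,z*np.tan(th)*b/rr,z],-1)
w=c@i["cam_to_world"][:3,:3].T+i["cam_to_world"][:3,3]-P
q=np.stack([w@X,w@Y,w@Z],-1)
for (U,V) in[(375,150),(375,220),(375,270),(375,330),(375,355),(375,375),(310,355),(435,355),(310,370),(330,335),(332,345),(330,360),(415,345),(415,360)]:print((U,V),q[int(V/1.5),int(U/1.5)].round(1))
k=(q[...,2]>118)&(q[...,2]<133)&(abs(q[...,1])<45)&(q[...,0]<-20)
print(cv2.minAreaRect(q[k][:,:2].astype(np.float32)))
cv2.imwrite("pics/w4.png",cv2.resize(i["frame"][190:290,180:320,::-1],None,fx=5,fy=5,interpolation=cv2.INTER_CUBIC))
E
```

```text
t 3.73 chute [-131.4    0.4  107.6] zaxis(chute) [ 0.663 -0.    -0.749] y [-0.001 -1.    -0.   ] F [ 0.3 -0.6 -0.8] q [-0.72  0.48  2.11  0.87  0.99 -0.92] w 19.9
tcp (array([376., 334.]), np.float64(198.99306494582493))
front (array([410., 312.]), np.float64(196.47574807818404))
back (array([409., 354.]), np.float64(201.5550975511459))
(375, 150) [-6.7  0.6 95.2]
(375, 220) [-80.7   0.7 124.2]
(375, 270) [-109.     0.7  125.9]
(375, 330) [-136.4    0.8  124.8]
(375, 355) [-146.8    0.8  125.1]
(375, 375) [-148.7    0.8  100.9]
(310, 355) [-146.8   27.4  124.4]
(435, 355) [-146.8  -23.4  124.4]
(310, 370) [-148.2   29.6  107.8]
(330, 335) [-144.6   17.4  141.1]
(332, 345) [-151.    16.   147.4]
(330, 360) [-159.9   15.2  158.1]
(415, 345) [-151.1  -12.8  147.7]
(415, 360) [-159.7  -11.7  157.5]
((-115.34241485595703, 1.6899662017822266), (60.0375862121582, 91.88298797607422), 88.73884582519531)
```

View pics/w4.png

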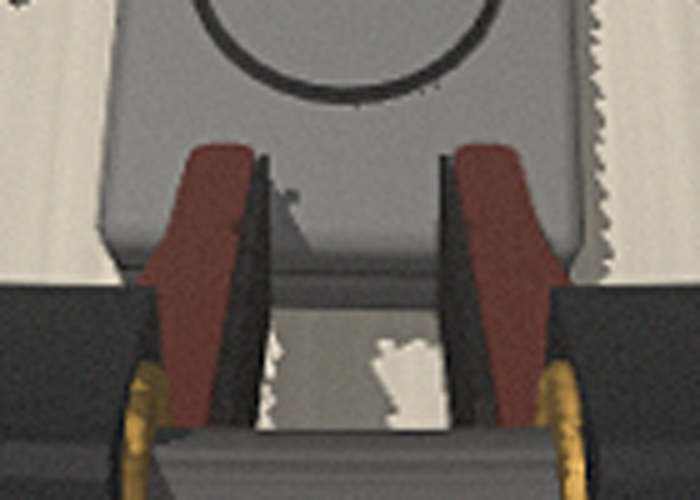

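```bash
python3 - <<'E'
from workcell import eyes,ctrl
from go import *
import cv2
i=eyes.get_image("wrist")
p,r=where()
z=i["range_z"];v,u=np.mgrid[:384,:512];a=(u-i["cx"]);b=(v-i["cy"]);rr=np.hypot(a,b)+1e-9;th=rr/i["fx"]
c=np.stack([z*np.tan(th)*a/rr,z*np.tan(th)*b/rr,z],-1)
w=c@i["cam_to_world"][:3,:3].T+i["cam_to_world"][:3,3]
t=r.inv().apply((w-p).reshape(-1,3)).reshape(w.shape)
for col in(222,228,232,275,280):
  print(col)
  for row in range(210,262,4):print("  ",row,t[row,col].round(1),(((w-P)[row,col]@X).round(1),((w-P)[row,col,2]).round(1)))
E
```

```text
t 3.78 chute [-131.8    0.3  107.5] zaxis(chute) [ 0.663 -0.001 -0.749] y [-0.001 -1.     0.   ] F [-0.2 -0.4 -0.2] q [-0.72  0.48  2.11  0.87  0.99 -0.92] w 19.8
222
   210 [ 12.7 -17.9 -12.3] (np.float64(-130.4), np.float64(125.1))
   214 [ 10.6 -17.8 -13.9] (np.float64(-133.1), np.float64(124.9))
   218 [  8.5 -17.7 -15.3] (np.float64(-135.6), np.float64(124.6))
   222 [ 12.1 -16.1 -32.2] (np.float64(-144.0), np.float64(139.7))
   226 [ 12.  -15.6 -38.1] (np.float64(-148.0), np.float64(144.1))
   230 [ 11.4 -15.2 -42.4] (np.float64(-151.3), np.float64(146.9))
   234 [ 11.4 -14.7 -47.8] (np.float64(-154.9), np.float64(150.9))
   238 [ 12.2 -14.1 -54.7] (np.float64(-158.9), np.float64(156.6))
   242 [ 12.  -13.7 -58.9] (np.float64(-161.9), np.float64(159.6))
   246 [ 11.9 -13.4 -63.2] (np.float64(-164.8), np.float64(162.7))
   250 [ 12.2 -12.9 -68.1] (np.float64(-167.8), np.float64(166.6))
   254 [ 12.1 -12.6 -72. ] (np.float64(-170.4), np.float64(169.5))
   258 [ 11.8 -12.3 -75.2] (np.float64(-172.8), np.float64(171.6))
228
   210 [ 12.6 -14.2 -12.1] (np.float64(-130.4), np.float64
[... 2737 characters left out ...]
64(-135.4), np.float64(124.0))
   222 [ 11.4  16.4 -30.3] (np.float64(-143.3), np.float64(137.8))
   226 [ 11.7  15.8 -37.2] (np.float64(-147.7), np.float64(143.1))
   230 [ 11.6  15.2 -42.9] (np.float64(-151.5), np.float64(147.4))
   234 [ 12.   14.6 -49.2] (np.float64(-155.5), np.float64(152.4))
   238 [ 12.   14.1 -54.3] (np.float64(-158.8), np.float64(156.1))
   242 [ 12.   13.7 -59.1] (np.float64(-162.0), np.float64(159.7))
   246 [ 12.1  13.2 -63.8] (np.float64(-165.0), np.float64(163.3))
   250 [ 11.7  12.9 -67.1] (np.float64(-167.5), np.float64(165.5))
   254 [ 12.3  12.4 -72.4] (np.float64(-170.6), np.float64(169.9))
   258 [ 12.1  12.1 -75.8] (np.float64(-173.0), np.float64(172.3))
```

```bash
python3 - <<'E'
from workcell import eyes,ctrl
from go import *
from h import pts
import cv2
print(ctrl.hold_point_z)
i=eyes.get_image("scene")
p,r=where()
w=pts(i)
t=r.inv().apply((w-p).reshape(-1,3)).reshape(w.shape)
m=(abs(t[...,0])<18)&(abs(t[...,1])<35)&(t[...,2]>-75)&(t[...,2]<8)
q=t[m];print(len(q));o=np.argsort(-q[:,2]);
for k in o[:60:3]:print(q[k].round(1), end=" ")
M=np.linalg.inv(i["cam_to_world"])
c=M[:3,:3]@p+M[:3,3];print("tcp px",i["fx"]*c[0]/c[2]+i["cx"],i["fy"]*c[1]/c[2]+i["cy"])
cv2.imwrite("pics/s5.png",cv2.resize(i["frame"][80:220,180:340,::-1],None,fx=5,fy=5,interpolation=cv2.INTER_CUBIC)[:600])
E
```

```text
18.700000000000003
t 3.83 chute [-132.1    0.2  107.5] zaxis(chute) [ 0.663 -0.001 -0.749] y [-0.001 -1.     0.   ] F [-0.3  0.2 -0.4] q [-0.72  0.48  2.11  0.87  0.99 -0.92] w 19.3
700
[-9.2 29.5  7.7] [ 6.9 29.6  7.5] [-3.5 30.1  6.7] [-8.  29.1  5.8] [ 7.6 28.9  5.7] [-0.7 30.9  4.8] [-13.8  29.7   3.9] [10.3 29.7  3.8] [-0.6 29.8  2.9] [-12.1  29.7   2. ] [10.2 28.5  1.9] [-7.5 29.5  1. ] [-17.1  34.4   1. ] [-17.   30.9   0.1] [13.2 29.5  0. ] [ 1.7 29.1 -0.9] [ 4.6 27.7 -1.8] [-7.2 30.8 -1.9] [-3.7 29.8 -2.8] [10.2 30.7 -3.7] tcp px 261.3536991980193 165.55239494577668
```

View pics/s5.png

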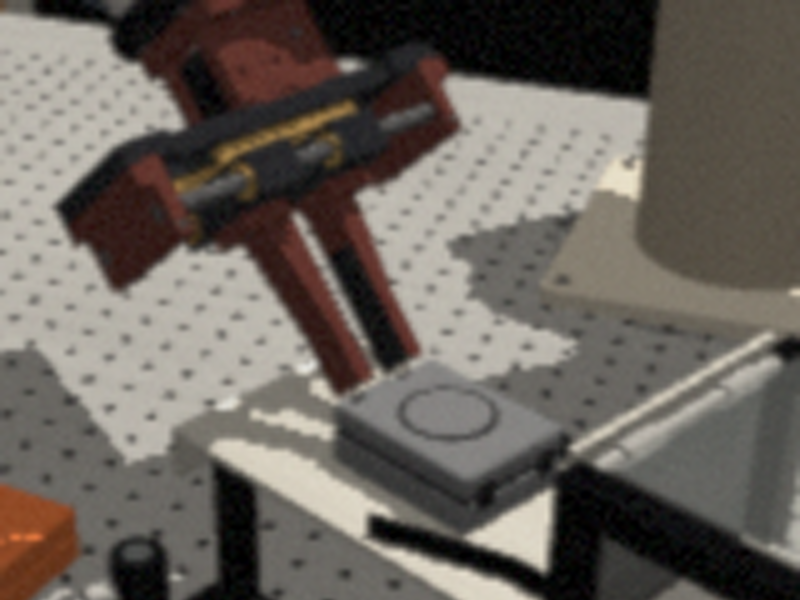

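```bash
python3 - <<'E'
from workcell import eyes,ctrl
from go import *
from h import *
import pickle
i=eyes.get_image("scene")
w=pts(i)-P;q=np.stack([w@X,w@Y,w[...,2]],-1)
print("lid pts");
for U,V in[(450,410),(350,400),(420,365),(460,478),(560,440),(360,380),(340,360),(400,340)]:
    print((U,V),q[80+V//5,180+U//5].round(1))
for th,(lo,hi) in(("lid",(117,133)),):
  k=(q[...,2]>lo)&(q[...,2]<hi)&(abs(q[...,1])<45)&(q[...,0]<-30)&(q[...,0]>-200)
  print(cv2.minAreaRect(q[k][:,:2].astype(np.float32)))
# same for first frame
i=pickle.load(open("d0.pkl","rb"))["scene"];w=pts(i)-P;q=np.stack([w@X,w@Y,w[...,2]],-1)
# shelf right edge / hood frame top near port
k=(q[...,2]>180)&(q[...,2]<192)&(abs(q[...,1])<85)&(abs(q[...,0])<260)&(q[...,0]>-20)
print("hood top",np.nanmin(q[k],0),np.nanmax(q[k],0))
E
```

```text
lid pts
(450, 410) [-108.5    1.1  126.5]
(350, 400) [-145.8  -21.   124.3]
(420, 365) [-144.5   20.6  125.4]
(460, 478) [-74.2 -29.8 124.4]
(560, 440) [-82.   43.7 105.2]
(360, 380) [-142.5  -18.4  134.5]
(340, 360) [-152.2  -20.7  141. ]
(400, 340) [-147.8   11.   140.2]
((-118.45869445800781, -1.3911285400390625), (61.825904846191406, 98.85392761230469), 88.7726058959961)
hood top [ -0.95674681 -74.3762017  180.0025435 ] [235.97779121  71.37721674 187.78076978]
```

```bash
python3 - <<'E'
from h import *
import pickle
d=pickle.load(open("d0.pkl","rb"))
i=d["scene"];w=pts(i)
k=(abs(w[...,0]-625)<70)&(abs(w[...,1])<20)&(w[...,2]>150)&(w[...,2]<290)
q=w[k];o=np.argsort(q[:,2]);print(len(q));print(q[o[:40:2]].round(1))
E
```

```text
973
[[568.7  11.2 150.2]
 [566.8  17.8 150.6]
 [569.1  14.8 151.4]
 [565.2  19.1 151.9]
 [571.2  13.4 152.4]
 [565.6   4.8 152.9]
 [566.9   3.4 153.4]
 [568.4  10.8 154.2]
 [569.6  16.4 154.2]
 [571.   13.2 154.4]
 [565.9   4.7 155.2]
 [568.3  17.7 155.9]
 [569.5  16.2 156.3]
 [569.3   9.1 156.5]
 [570.6  14.7 156.7]
 [565.6   4.5 157.1]
 [568.2   8.7 157.7]
 [567.5  12.  158.1]
 [569.7  16.1 158.5]
 [566.3  18.7 159. ]]
```

```bash
python3 - <<'E'
from h import *
import pickle
d=pickle.load(open("d0.pkl","rb"))
i=d["scene"];w=pts(i)
k=(w[...,0]>655)&(w[...,0]<690)&(abs(w[...,1])<20)&(w[...,2]>120)&(w[...,2]<290)
q=w[k];o=np.argsort(q[:,2]);print(len(q));print(q[o[:30:3]].round(1))
q=w[166:196:2,270];print(q.round(1))
E
```

```text
721
[[672.8   9.8 221.7]
 [676.4  -3.6 222.6]
 [676.6   0.7 223.7]
 [677.    8.  224.2]
 [677.6  -4.8 224.8]
 [677.5 -10.6 224.9]
 [677.7   3.8 225.3]
 [677.9  -1.9 225.7]
 [677.6  -6.3 226.1]
 [676.3   4.8 226.3]]
[[ 6.805e+02 -1.300e+00  2.661e+02]
 [ 6.799e+02 -1.400e+00  2.627e+02]
 [ 6.808e+02 -1.000e+00  2.602e+02]
 [ 6.796e+02 -1.200e+00  2.563e+02]
 [ 6.783e+02 -1.400e+00  2.523e+02]
 [ 6.791e+02 -1.000e+00  2.497e+02]
 [ 6.773e+02 -1.400e+00  2.453e+02]
 [ 6.771e+02 -1.300e+00  2.420e+02]
 [ 6.777e+02 -1.000e+00  2.392e+02]
 [ 6.774e+02 -1.000e+00  2.356e+02]
 [ 6.789e+02 -5.000e-01  2.334e+02]
 [ 6.771e+02 -8.000e-01  2.288e+02]
 [ 6.781e+02 -4.000e-01  2.262e+02]
 [ 5.118e+02 -4.560e+01  9.650e+01]
 [ 5.163e+02 -4.410e+01  9.510e+01]]
```

Useful finding: the wrist and scene depth agree that the real fingertips end about 25 mm short of the reported TCP, and the first frame shows the same (tips at z≈222 with the TCP at 196). The tips are therefore at the lid edge rather than low behind the case. I'll measure the gripper body, then back off and go lower.

```bash
python3 - <<'E'
from workcell import eyes,ctrl
from go import *
from h import pts
i=eyes.get_image("scene")
p,r=where()
w=pts(i);t=r.inv().apply((w-p).reshape(-1,3)).reshape(w.shape)
# body points as seen by scene camera
for n,(lo,hi) in {"y-80..-40":(-95,-40),"mid":(-30,30),"y40..":(40,95)}.items():
  m=(t[...,1]>lo)&(t[...,1]<hi)&(abs(t[...,0])<60)&(t[...,2]>-140)&(t[...,2]<-60)
  q=t[m]
  for zlo in range(-140,-60,10):
    k=(q[:,2]>zlo)&(q[:,2]<=zlo+10)
    if k.sum()>3:print(n,zlo,k.sum(),q[k].min(0).round(0),q[k].max(0).round(0))
m=(abs(t[...,0])<20)&(abs(t[...,1])<24)&(t[...,2]>-60)&(t[...,2]<-15)
q=t[m];print("tips",np.sort(q[:,2])[-8:].round(1),np.percentile(q,[2,98],0).round(1))
E
python3 go.py -184 0 130 42 5
```

```text
t 3.93 chute [-1.325e+02 -1.000e-01  1.075e+02] zaxis(chute) [ 0.663 -0.002 -0.749] y [-0.002 -1.     0.   ] F [ 0.4 -0.2 -0.1] q [-0.72  0.48  2.11  0.87  0.99 -0.92] w 20.0
y-80..-40 -140 96 [  -8.  -84. -140.] [  34.  -43. -130.]
y-80..-40 -130 52 [  -7.  -77. -130.] [  34.  -40. -120.]
y-80..-40 -120 103 [ -31.  -78. -120.] [  34.  -42. -110.]
y-80..-40 -110 44 [ -32.  -79. -110.] [  33.  -69. -107.]
mid -140 108 [ -18.  -30. -140.] [  32.   30. -130.]
mid -130 97 [  10.  -30. -130.] [  35.   30. -120.]
mid -120 156 [ -31.  -30. -120.] [  34.   30. -110.]
mid -110 106 [ -15.  -30. -110.] [  16.   30. -100.]
mid -100 108 [ -12.  -23. -100.] [ 14.  28. -90.]
mid -90 102 [-11. -22. -90.] [ 13.  27. -80.]
mid -80 100 [-13. -20. -80.] [ 12.  25. -70.]
mid -70 92 [-12. -19. -70.] [ 13.  24. -60.]
y40.. -140 159 [ -33.   40. -140.] [  35.   92. -130.]
y40.. -130 131 [ -33.   40. -130.] [  35.   84. -120.]
y40.. -120 133 [ -32.   40. -120.] [  34.   84. -110.]
y40.. -110 54 [ -32.   74. -110.] [  34.   84. -106.]
tips [-16.5 -15.6 -15.5 -15.5 -15.5 -15.5 -15.5 -15.5] [[-10.3 -17.6 -59.3]
 [ 12.4  21.9 -16.5]]
t 3.93 chute [-1.325e+02 -1.000e-01  1.075e+02] zaxis(chute) [ 0.663 -0.002 -0.749] y [-0.002 -1.     0.   ] F [ 0.4 -0.2 -0.1] q [-0.72  0.48  2.11  0.87  0.99 -0.92] w 20.0
[ -4.7, 0.0, -10.2, 0.000, 0.002, -0.000, ],
[ -4.7, 0.0, -10.2, 0.000, 0.002, -0.000, ],
[ -4.7, 0.0, -10.2, 0.000, 0.002, -0.000, ],
[ -4.7, -0.0, -10.2, 0.000, 0.002, -0.000, ],
[ -4.7, -0.0, -10.2, 0.000, 0.002, -0.000, ],
```

```bash
sed -i 's/return o\["ee_pos"\],r/return o["ee_pos"]-26*r.as_matrix()[:,2],r/; s/d=o\["ee_pos"\]-P;r=R.from_rotvec(o\["orientation"\])/r=R.from_rotvec(o["orientation"]);d=o["ee_pos"]-26*r.as_matrix()[:,2]-P/' go.py; sed -i 's/(tp-p)\/n)/(tp-p)\/n-26*(r1.as_matrix()[:,2]-r0.as_matrix()[:,2])*0)/' go.py; python3 go.py -185 0 129 42 4;python3 go.py -185 0 109 42 4
```

```text
t 3.93 chute [-149.7   -0.   127. ] zaxis(chute) [ 0.663 -0.002 -0.749] y [-0.002 -1.     0.   ] F [ 0.4 -0.2 -0.1] q [-0.72  0.48  2.11  0.87  0.99 -0.92] w 20.0
[ -6.3, 0.0, -6.2, 0.000, 0.002, -0.000, ],
[ -6.3, 0.0, -6.2, 0.000, 0.002, -0.000, ],
[ -6.3, 0.0, -6.3, 0.000, 0.002, -0.000, ],
[ -6.2, 0.0, -6.3, 0.000, 0.002, -0.000, ],
t 3.93 chute [-149.7   -0.   127. ] zaxis(chute) [ 0.663 -0.002 -0.749] y [-0.002 -1.     0.   ] F [ 0.4 -0.2 -0.1] q [-0.72  0.48  2.11  0.87  0.99 -0.92] w 20.0
[ -9.6, 0.0, -2.5, 0.000, 0.002, -0.000, ],
[ -9.6, 0.0, -2.5, 0.000, 0.002, -0.000, ],
[ -9.6, 0.0, -2.5, 0.000, 0.002, -0.000, ],
[ -9.6, 0.0, -2.5, 0.000, 0.002, -0.000, ],
```

Request:
move_arm(deltas=[[-4.5, 0, -7, 0, 0, 0], [-6.5, 0, -6.5, 0, 0, 0], [-6.5, 0, -6.5, 0, 0, 0], [-6.5, 0, -6.5, 0, 0, 0], [0, 0, 0, 0, 0, 0]])

```text
t: 4.35
ee_pos: [422.8, -124.2, 111.8]
orientation: [-2.235, -1.393, -0.846]
ft_force: [-0.2, -0.1, 0.2]
width: 19.4
```

```bash
python3 go.py -182 0 108 42 4
```

```text
t 4.35 chute [-190.    -0.3  131.3] zaxis(chute) [ 0.662 -0.002 -0.75 ] y [-0.003 -1.     0.001] F [-0.2  0.2  0.2] q [-0.81  0.48  2.09  0.8   1.04 -0.94] w 19.4
[ -2.4, -0.1, 5.7, 0.001, 0.002, -0.000, ],
[ -2.4, -0.1, 5.7, 0.001, 0.002, -0.000, ],
[ -2.4, -0.1, 5.7, 0.001, 0.002, -0.000, ],
[ -2.4, -0.1, 5.7, 0.001, 0.002, -0.000, ],
```

Request:
move_arm(deltas=[[-2.4, 0, 5.7, 0, 0, 0], [-2.4, 0, 5.7, 0, 0, 0], [-2.4, 0, 5.5, 0, 0, 0], [-2, 0, 4.5, 0, 0, 0], [0, 0, 0, 0, 0, 0]])

```text
t: 4.77
ee_pos: [425.9, -118.3, 87.2]
orientation: [-2.238, -1.39, -0.847]
ft_force: [0.5, -0.1, 0.4]
width: 19.5
```

```bash
python3 go.py -158 0 107 42 3; python3 - <<'E'
from workcell import eyes
import cv2
for n in("wrist","scene"):
  i=eyes.get_image(n)
  f=i["frame"][80:220,180:340,::-1] if n=="scene" else i["frame"][130:290,150:350,::-1]
  cv2.imwrite(f"pics/{n}6.png",cv2.resize(f,None,fx=3.7,fy=3.7,interpolation=cv2.INTER_CUBIC))
E
```

```text
t 4.77 chute [-183.4   -0.5  106.7] zaxis(chute) [ 0.662 -0.005 -0.75 ] y [-0.006 -1.     0.001] F [ 0.2 -0.5  0.4] q [-0.8   0.53  2.1   0.84  0.99 -0.98] w 19.5
[ 6.4, -0.2, 5.5, 0.002, 0.003, -0.001, ],
[ 6.4, -0.2, 5.5, 0.002, 0.003, -0.001, ],
[ 6.4, -0.2, 5.6, 0.002, 0.003, -0.001, ],
```

View pics/wrist6.png

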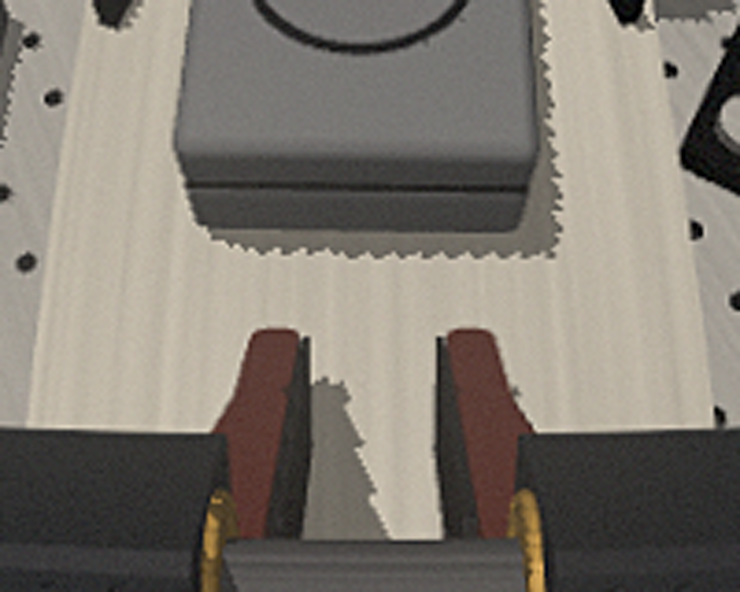

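View pics/scene6.png

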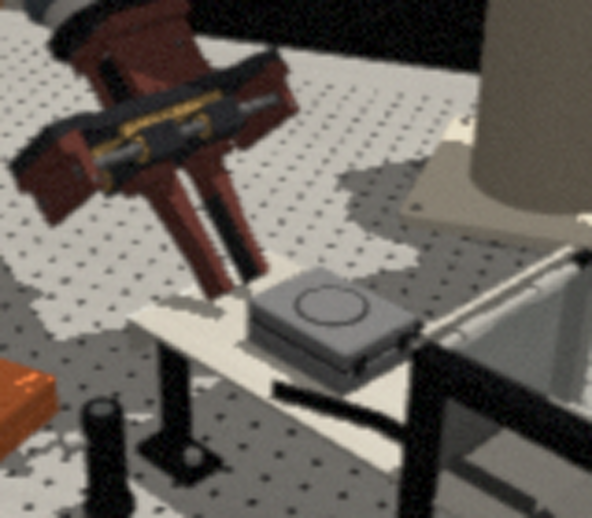

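The fingertips (wrist crop 275,330 and 470,330) are now low on the shelf behind the case's rear face, and square to it. Pushing again.

Request:
move_arm(deltas=[[4, 0, 3.5, 0, 0, 0], [4.5, -0.2, 4, 0, 0, 0], [4.5, -0.2, 4, 0, 0, 0], [4, 0, 3.5, 0, 0, 0], [3.8, 0, 3.3, 0, 0, 0]])

```text
t: 5.28
ee_pos: [439.5, -91.5, 88.3]
orientation: [-2.238, -1.391, -0.848]
ft_force: [-0.3, -0.6, 0.1]
width: 19.6
```

```bash
python3 go.py -120 0 107 42 5
```

```text
t 5.28 chute [-153.3   -0.9  107.7] zaxis(chute) [ 0.662 -0.006 -0.75 ] y [-0.006 -1.     0.002] F [-0.6  0.   0.1] q [-0.73  0.52  2.12  0.89  0.96 -0.97] w 19.6
[ 4.9, -0.2, 4.5, 0.001, 0.002, -0.001, ],
[ 4.9, -0.2, 4.5, 0.001, 0.002, -0.001, ],
[ 4.9, -0.2, 4.5, 0.001, 0.002, -0.001, ],
[ 4.9, -0.2, 4.6, 0.001, 0.002, -0.001, ],
[ 4.9, -0.2, 4.6, 0.001, 0.002, -0.001, ],
```

Request:
move_arm(deltas=[[4.5, -0.2, 4.1, 0.001, 0.001, 0], [4.5, -0.2, 4.1, 0.001, 0.001, 0], [4.5, -0.2, 4.1, 0.001, 0.001, 0], [4.5, -0.2, 4.1, 0.001, 0.001, 0], [4.5, -0.2, 4.1, 0.001, 0.001, 0]])

```text
t: 5.7
ee_pos: [453.6, -60.5, 88.2]
orientation: [-2.23, -1.391, -0.849]
ft_force: [-0.0, -0.2, -0.1]
width: 19.9
```

Request:
move_arm(deltas=[[4.5, 0, 4, 0, 0, 0], [4.5, 0, 4, 0, 0, 0], [4.5, 0, 4, 0, 0, 0], [4.5, 0, 4, 0, 0, 0], [4.5, 0, 4, 0, 0, 0]])

```text
t: 6.12
ee_pos: [468.3, -30.4, 88.2]
orientation: [-2.23, -1.391, -0.849]
ft_force: [0.5, 0.5, 0.2]
width: 19.6
```

```bash
python3 go.py -40 0 107 42 8; python3 - <<'E'
from workcell import eyes
import cv2
for n in("wrist",):
  i=eyes.get_image(n)
  cv2.imwrite(f"pics/{n}7.png",cv2.resize(i["frame"][:,:,::-1],None,fx=1.5,fy=1.5))
E
```

```text
t 6.12 chute [-85.9  -0.2 107.6] zaxis(chute) [ 0.666 -0.    -0.746] y [-0.001 -1.    -0.001] F [ 0.7 -0.2  0.2] q [-0.58  0.51  2.14  1.    0.9  -0.93] w 19.6
[ 4.2, -0.0, 3.9, 0.000, 0.001, -0.000, ],
[ 4.2, -0.0, 3.9, 0.000, 0.001, -0.000, ],
[ 4.2, -0.0, 3.9, 0.000, 0.001, -0.000, ],
[ 4.2, -0.0, 3.9, 0.000, 0.001, -0.000, ],
[ 4.2, -0.0, 3.9, 0.000, 0.001, -0.000, ],
[ 4.2, -0.0, 3.9, 0.000, 0.001, -0.000, ],
[ 4.2, -0.0, 3.9, 0.000, 0.001, -0.000, ],
[ 4.2, -0.0, 3.9, 0.000, 0.001, -0.000, ],
```

View pics/wrist7.png

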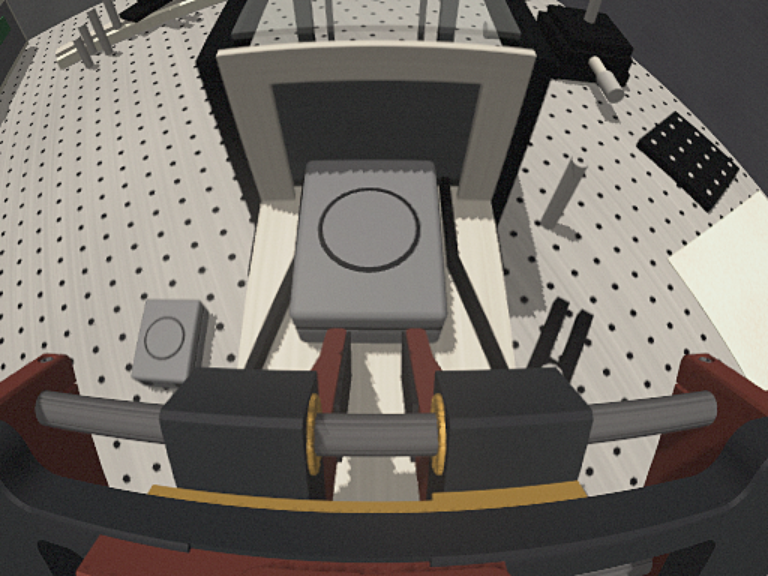

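The case (369,245) is lined up in the parallel guides just short of the flap, with the fingertips behind it. Continuing.

Request:
move_arm(deltas=[[4.2, 0, 3.8, 0, 0, 0], [4.2, 0, 3.8, 0, 0, 0], [4.2, 0, 3.8, 0, 0, 0], [4.2, 0, 3.8, 0, 0, 0], [4.2, 0, 3.8, 0, 0, 0]])

```text
t: 6.58
ee_pos: [482.0, -2.2, 88.1]
orientation: [-2.23, -1.39, -0.849]
ft_force: [-0.7, -0.5, 1.3]
width: 19.8
```

```bash
python3 go.py -20 0 107 42 6
```

```text
t 6.58 chute [-5.450e+01 -1.000e-01  1.075e+02] zaxis(chute) [ 0.666 -0.    -0.746] y [-0.001 -1.    -0.001] F [-0.7  0.4  1.3] q [-0.51  0.51  2.14  1.05  0.87 -0.92] w 19.8
[ 4.2, -0.0, 3.9, 0.000, 0.001, -0.000, ],
[ 4.2, -0.0, 3.9, 0.000, 0.001, -0.000, ],
[ 4.2, -0.0, 3.9, 0.000, 0.001, -0.000, ],
[ 4.2, -0.0, 3.9, 0.000, 0.001, -0.000, ],
[ 4.2, -0.0, 3.9, 0.000, 0.001, -0.000, ],
[ 4.2, -0.0, 3.9, 0.000, 0.001, -0.000, ],
```

Request:
move_arm(deltas=[[4.2, 0, 3.8, 0, 0, 0], [4.2, 0, 3.8, 0, 0, 0], [4.2, 0, 3.8, 0, 0, 0], [4.2, 0, 3.8, 0, 0, 0], [4.2, 0, 3.8, 0, 0, 0]])

```text
t: 7.0
ee_pos: [495.8, 26.0, 87.9]
orientation: [-2.23, -1.39, -0.849]
ft_force: [-0.0, 0.1, 0.8]
width: 20.0
```

```bash
python3 go.py 0 0 107 42 4; python3 - <<'E'
from workcell import eyes
import cv2
for n in("wrist","scene"):
  i=eyes.get_image(n)
  f=i["frame"][:,:,::-1] if n=="wrist" else cv2.resize(i["frame"][80:330,180:480,::-1],(512,384))
  cv2.imwrite(f"pics/{n}8.png",cv2.resize(f,None,fx=1.5,fy=1.5))
E
```

```text
t 7.00 chute [-2.310e+01 -1.000e-01  1.073e+02] zaxis(chute) [ 0.666 -0.    -0.746] y [-0.002 -1.    -0.001] F [0.1 0.1 0.8] q [-0.44  0.51  2.14  1.1   0.84 -0.89] w 20.0
[ 4.3, -0.0, 3.9, 0.000, 0.001, -0.000, ],
[ 4.3, -0.0, 3.9, 0.000, 0.001, -0.000, ],
[ 4.3, -0.0, 3.9, 0.000, 0.001, -0.000, ],
[ 4.2, -0.0, 3.9, 0.000, 0.001, -0.000, ],
```

View pics/wrist8.png

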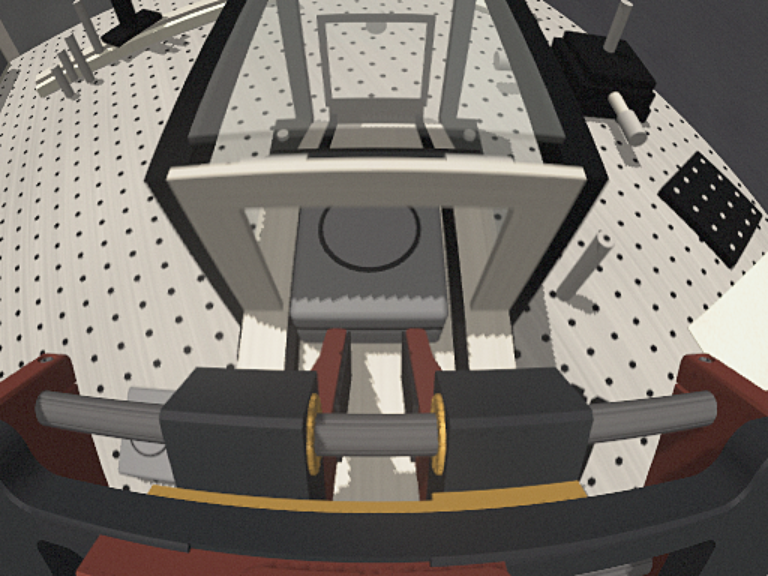

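View pics/scene8.png

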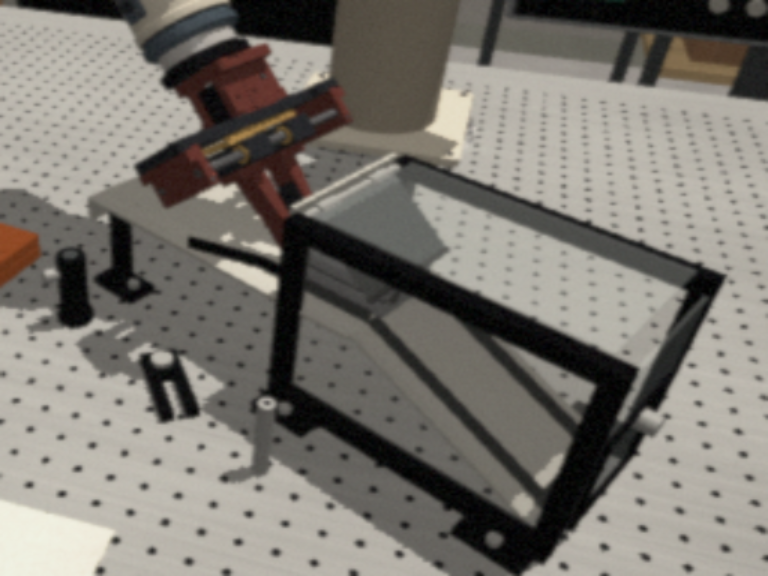

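The flap is pushed open over the case, whose rear face is just in front of the port sheet, and the gripper body is clear of the frame.

Request:
move_arm(deltas=[[4.2, 0, 3.8, 0, 0, 0], [4.2, 0, 3.8, 0, 0, 0], [4.2, 0, 3.8, 0, 0, 0], [4.2, 0, 3.8, 0, 0, 0], [4.2, 0, 3.8, 0, 0, 0]])

```text
t: 7.52
ee_pos: [509.1, 53.3, 87.6]
orientation: [-2.23, -1.39, -0.849]
ft_force: [-0.6, -1.3, 0.0]
width: 19.9
```

```bash
python3 go.py 16 0 107 42 2; python3 - <<'E'
from workcell import eyes
import cv2
for n in("wrist","scene"):
  i=eyes.get_image(n)
  f=i["frame"][:,:,::-1] if n=="wrist" else cv2.resize(i["frame"][80:330,180:480,::-1],(512,384))
  cv2.imwrite(f"pics/{n}9.png",cv2.resize(f,None,fx=1.5,fy=1.5))
E
```

```text
t 7.52 chute [ 7.20e+00 -1.00e-01  1.07e+02] zaxis(chute) [ 0.666 -0.    -0.746] y [-0.002 -1.    -0.001] F [-1.4 -0.   0. ] q [-0.37  0.52  2.14  1.14  0.82 -0.87] w 19.9
[ 3.3, -0.1, 2.9, 0.000, 0.002, -0.001, ],
[ 3.3, -0.1, 2.9, 0.000, 0.002, -0.001, ],
```

View pics/wrist9.png

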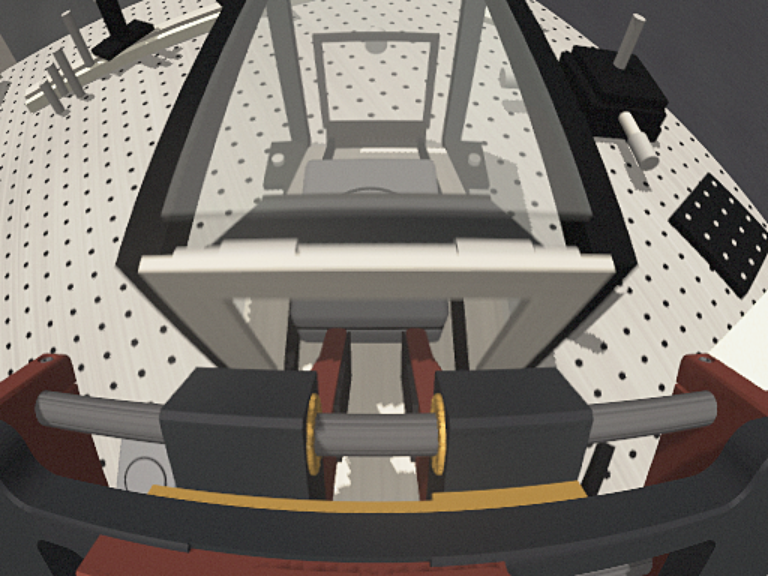

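View pics/scene9.png

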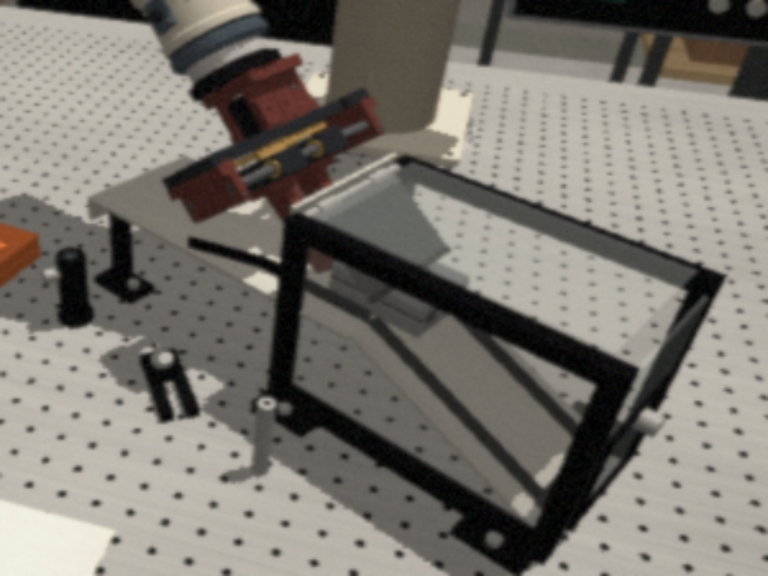

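Request:
move_arm(deltas=[[4.2, 0, 3.8, 0, 0, 0], [3.7, 0, 3.3, 0, 0, 0]])

```text
t: 7.78
ee_pos: [513.8, 63.5, 87.5]
orientation: [-2.229, -1.39, -0.849]
ft_force: [-0.2, -0.3, 0.5]
width: 19.7
```

```bash
python3 go.py; python3 - <<'E'
from workcell import eyes
import cv2
for n in("wrist","scene"):
  i=eyes.get_image(n)
  f=i["frame"][:,:,::-1] if n=="wrist" else cv2.resize(i["frame"][80:330,180:480,::-1],(512,384))
  cv2.imwrite(f"pics/{n}10.png",cv2.resize(f,None,fx=1.5,fy=1.5))
E
```

```text
t 7.78 chute [1.850e+01 1.000e-01 1.069e+02] zaxis(chute) [ 0.666  0.    -0.746] y [-0.001 -1.    -0.001] F [-0.3  0.   0.5] q [-0.35  0.52  2.14  1.16  0.81 -0.86] w 19.7
```

View pics/wrist10.png

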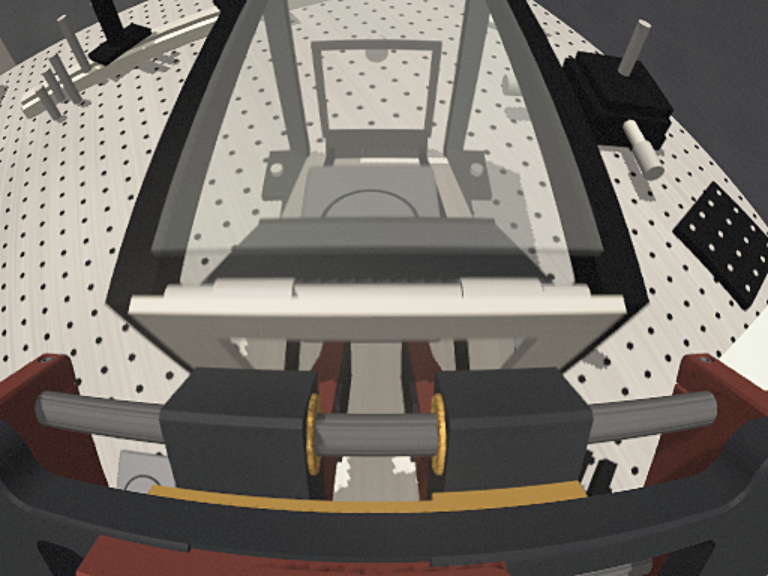

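View pics/scene10.png

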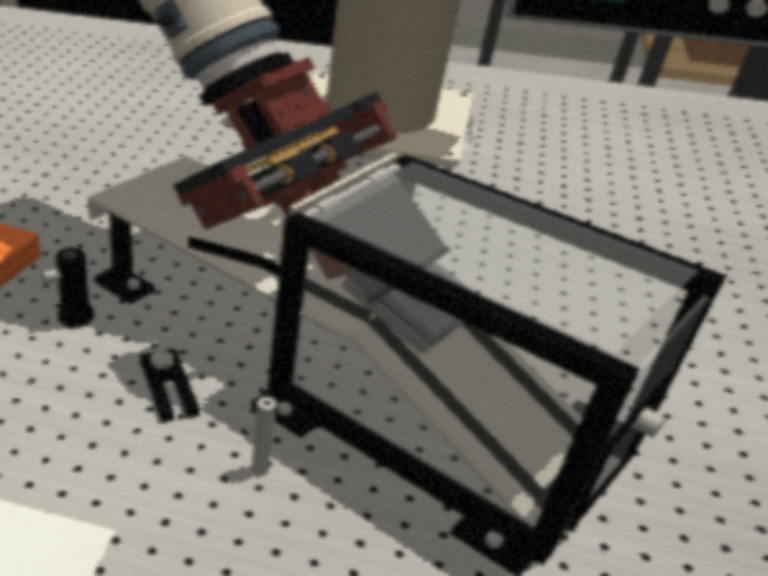

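The case has tipped over the edge and is starting to slide. I'll hold for a few rows and look again.

Request:
move_arm(deltas=[[0, 0, 0, 0, 0, 0], [0, 0, 0, 0, 0, 0], [0, 0, 0, 0, 0, 0], [0, 0, 0, 0, 0, 0], [0, 0, 0, 0, 0, 0]])

```text
t: 8.3
ee_pos: [513.6, 63.7, 87.4]
orientation: [-2.229, -1.391, -0.848]
ft_force: [-0.1, 0.5, 0.0]
width: 19.7
```

```bash
python3 go.py; python3 - <<'E'
from workcell import eyes
import cv2
for n in("scene",):
  i=eyes.get_image(n)
  f=i["frame"][:,:,::-1] if n=="wrist" else cv2.resize(i["frame"][80:330,180:480,::-1],(512,384))
  cv2.imwrite(f"pics/{n}11.png",cv2.resize(f,None,fx=1.5,fy=1.5))
E
```

```text
t 8.30 chute [ 18.5   0.3 106.8] zaxis(chute) [ 0.666  0.001 -0.746] y [-0.    -1.    -0.001] F [0.5 0.3 0. ] q [-0.35  0.52  2.14  1.16  0.81 -0.86] w 19.7
```

View pics/scene11.png

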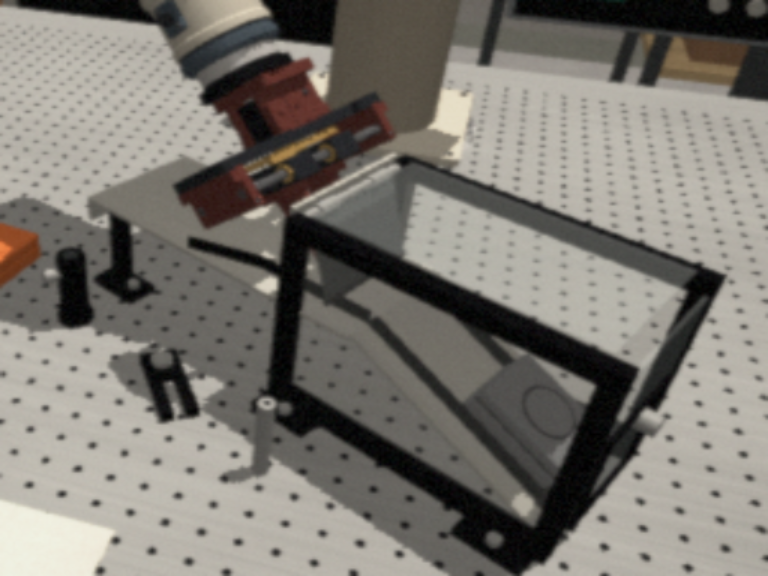

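The case lies flat at the end stop (535,410) and the flap rests on the fingers. Drawing straight back along -x.

Request:
move_arm(deltas=[[-4.4, 0, -4, 0, 0, 0], [-4.4, 0, -4, 0, 0, 0], [-4.4, 0, -4, 0, 0, 0], [-4.4, 0, -4, 0, 0, 0], [-4.4, 0, -4, 0, 0, 0]])

```text
t: 8.77
ee_pos: [499.3, 34.9, 87.8]
orientation: [-2.228, -1.392, -0.848]
ft_force: [-0.2, -1.2, -0.0]
width: 19.5
```

Request:
move_arm(deltas=[[-6.5, 0, -6, 0, 0, 0], [-7, 0, -6.5, 0, 0, 0], [-7, 0, -6.5, 0, 0, 0], [-7, 0, -7, 0, 0, 0], [-7, 0, -7, 0, 0, 0]])

```text
t: 9.18
ee_pos: [476.0, -12.6, 89.5]
orientation: [-2.228, -1.392, -0.848]
ft_force: [0.0, -0.7, 0.2]
width: 19.4
```

```bash
python3 go.py -140 0 170 42 5
```

```text
t 9.18 chute [-66.5   0.7 108.9] zaxis(chute) [ 0.666  0.001 -0.746] y [ 0.    -1.    -0.001] F [-0.6 -0.3  0.2] q [-0.54  0.51  2.14  1.02  0.89 -0.92] w 19.4
[ -2.8, 0.1, -18.9, -0.000, 0.001, -0.000, ],
[ -2.8, 0.1, -18.9, -0.000, 0.001, -0.000, ],
[ -2.8, 0.1, -18.9, -0.000, 0.001, -0.000, ],
[ -2.8, 0.1, -18.9, -0.000, 0.001, -0.000, ],
[ -2.8, 0.1, -18.9, -0.000, 0.001, -0.000, ],
```

Request:
move_arm(deltas=[[-4, 0, -12, 0, 0, 0], [-3, 0, -16, 0, 0, 0], [-3, 0, -16, 0, 0, 0], [-3, 0, -16, 0, 0, 0], [-2, 0, -10, 0, 0, 0]])

```text
t: 9.6
ee_pos: [446.2, -70.3, 131.9]
orientation: [-2.23, -1.386, -0.844]
ft_force: [-0.2, -1.3, -0.8]
width: 19.9
```

Request:
move_arm(deltas=[[0, 0, -4, 0, 0, 0], [0, 0, 0, 0, 0, 0], [0, 0, 0, 0, 0, 0], [0, 0, 0, 0, 0, 0], [0, 0, 0, 0, 0, 0]])

```text
t: 10.02
ee_pos: [444.6, -75.0, 135.5]
orientation: [-2.234, -1.384, -0.846]
ft_force: [-0.7, -0.4, -0.5]
width: 20.1
```

```bash
python3 go.py; python3 - <<'E'
from workcell import eyes
import cv2
for n in("wrist","scene"):
  i=eyes.get_image(n)
  f=i["frame"][:,:,::-1]
  cv2.imwrite(f"pics/{n}12.png",cv2.resize(f,None,fx=1.5,fy=1.5))
E
```

```text
t 10.02 chute [-136.4    1.6  154.9] zaxis(chute) [ 0.665 -0.001 -0.747] y [-0.006 -1.    -0.004] F [-0.7  0.5 -0.5] q [-0.7   0.42  2.11  0.86  1.02 -0.85] w 20.1
```

View pics/wrist12.png

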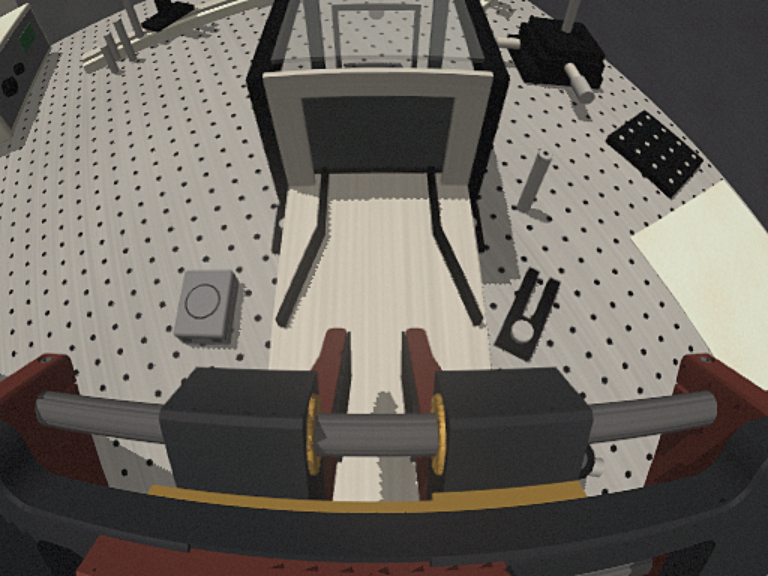

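View pics/scene12.png

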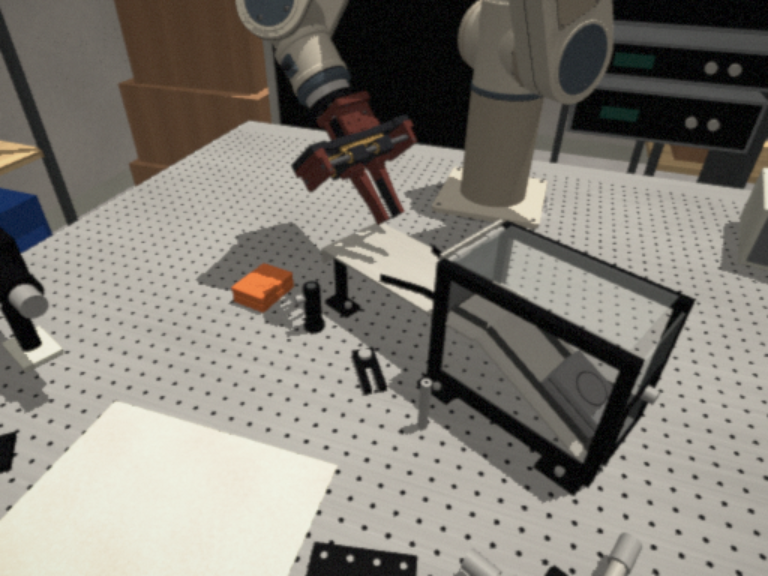

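The flap hangs shut (wrist 378,135) and the case lies at the end stop (scene 580,385). The post, holder and clamp are at the same pixels as before, and the hand is clear. Handing in.

```bash
python3 -c "
from workcell import ctrl
print(ctrl.close_job())"
```

```text
the job is handed in; nothing more can be done
None
```

The case went through the flap and down the chute to the end stop. I drew the hand back out, the flap fell shut, and I handed the job in at about 10 s of the 35 s allowed.

- **How it was pushed:** the hand leaned about 42° with the fingers 20 mm apart, low behind the case. The case was neither picked up nor tipped over on the shelf.
- **Last checks:** the final pictures show the flap shut, the case lying flat at the end stop and the hand clear above the shelf. The post, holder and clamp show no visible movement. I judged these from the pictures and did not measure the final case pose or flap angle. The force readings I took stayed under about 3 N.
- **What disagreed:** the cameras put the real fingertips about 26 mm short of the reported TCP. Because of this the first approach was too high: the tips touched the lid's rear edge and moved the case about 10 mm along the shelf, with about 2.5 N upward on the hand. I backed off, corrected for the offset, went in lower and pushed again.

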